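Portion three marbles with the tipping cup

TASK

Slowly press down the red lever of the tipping cup so that its marbles roll out one at a time into the steel dish on the scale, and stop as soon as exactly three have dropped (the scale's needle then stands at the red mark). Then let the lever come back up so that the cup swings back level with the other two marbles still in it. Work the lever only: keep the hand off the dish, and leave the other things on the table where they are.

Things in the scene. Friction and masses are not known exactly. Their poses are not given: they have to be found in the camera images.
- rig: portioning stand, fixed: plywood board with posts carrying a level axle, a tipping cup, and a white scale with steel dish and dial. Origin on the table below the axle's middle; -x is the pouring direction (cup toward dish, roughly toward the robot), lever on its +y side, dial on -y. Board: 118 mm along -x, 120 along +x, -160 to +116 mm in y
- pivot (a point): middle of the axle, 128 mm above the table; axle along the stand's y. The cup on it is a narrow white scoop with clear sides, one marble wide, reaching 115 mm behind the axle (+x), its floor bowed upward with five shallow seats, a marble in each
- cup (a joint): tilt of cup and lever about the axle, rad: 0 at rest, up to 1.2 as the lever is pressed and the cup pours. The first marble rolls out at about 0.3 and each next one about 0.26 further. Let go, it swings back to 0 by itself in about a second; pressing takes 2 to 5 N
- lever_pad (a point): press here: upper face of the red lever, 80 mm from the axle. Flat bar 18 mm wide, 8 thick, 104 long, 85 mm to the +y side of the stand's middle, at rest rising from the axle toward -x at 0.55 rad (this point 66 mm ahead of the axle, 173 mm above the table). Pressed straight down here with closed fingers it turns down; 65 mm down is about 0.84 rad of tilt
- needle (a joint): black needle of the scale's round white dial, rad: 0 with the dish empty, grows clockwise 0.5 for each marble lying in the dish (it settles in about half a second): 1.5, at the red mark, with three. The dish sinks 3 mm a marble.
- dish: pressed steel dish of 102 mm diameter and 18 mm height carried on the scale in front of the cup; origin at the middle of its underside, 46 mm above the table when empty
- marble_1_center (a point): centre of the red glass marble, 24 mm diameter, 18 g; at the start number 1 from the pouring end of the cup
- marble_2_center (a point): centre of the yellow glass marble, 24 mm diameter, 18 g; at the start number 2 from the pouring end of the cup
- marble_3_center (a point): centre of the blue glass marble, 24 mm diameter, 18 g; at the start number 3 from the pouring end of the cup
- marble_4_center (a point): centre of the green glass marble, 24 mm diameter, 18 g; at the start number 4 from the pouring end of the cup
- marble_5_center (a point): centre of the purple glass marble, 24 mm diameter, 18 g; at the start number 5 from the pouring end of the cup
- red_varnish: bystander: red varnish bottle with a black cap, 31x31x72 mm, loose; origin at the middle of its underside
- teal_varnish: bystander: teal varnish bottle with a white cap, 31x31x72 mm, loose; origin at the middle of its underside
- white_tub: bystander: white screw-lid tub with a white lid, 55x55x44 mm, loose; origin at the middle of its underside
- orange_buffer: bystander: orange foam buffing block, 28x50x16 mm, loose; origin at the middle of its underside

How it is judged:
On the way, in this order (a step that is already met when the one before it is completed fails the run):
1. with the cup tipped by its lever, one marble alone has dropped into the dish (needle at the first mark) (value of joint needle between 0.35 and 0.65 rad and value of joint cup above 0.15 rad), for 0.1 s.
2. with the cup tipped further, two marbles have dropped (needle at the second mark) (value of joint needle between 0.85 and 1.15 rad and value of joint cup above 0.15 rad), for 0.1 s.
At the end, for the whole second after the job is handed in: Three marbles lie in the dish (centres within 48 mm of its middle and under 50 mm above its underside; needle 1.35 to 1.65), the other two are still in the cup (over 115 mm above the table, within 130 mm of the axle's middle), and the cup is back at rest (tilt under 0.06 rad) (((horizontal distance between marble_1_center and dish below 0.048 m and z of marble_1_center in the frame of dish below 0.05 m) or (height (world z) of marble_1_center above 0.115 m and distance between marble_1_center and pivot below 0.13 m)) and ((horizontal distance between marble_2_center and dish below 0.048 m and z of marble_2_center in the frame of dish below 0.05 m) or (height (world z) of marble_2_center above 0.115 m and distance between marble_2_center and pivot below 0.13 m)) and ((horizontal distance between marble_3_center and dish below 0.048 m and z of marble_3_center in the frame of dish below 0.05 m) or (height (world z) of marble_3_center above 0.115 m and distance between marble_3_center and pivot below 0.13 m)) and ((horizontal distance between marble_4_center and dish below 0.048 m and z of marble_4_center in the frame of dish below 0.05 m) or (height (world z) of marble_4_center above 0.115 m and distance between marble_4_center and pivot below 0.13 m)) and ((horizontal distance between marble_5_center and dish below 0.048 m and z of marble_5_center in the frame of dish below 0.05 m) or (height (world z) of marble_5_center above 0.115 m and distance between marble_5_center and pivot below 0.13 m)) and value of joint needle between 1.35 and 1.65 rad and value of joint cup below 0.06 rad); the robot touches nothing.
It fails at once if the robot presses on or pushes the dish (contact force between any of the fingers, the arm and dish above 0.5 N).
It fails at once if one of the loose bystanders (bottles, tub, buffer) is shifted by more than 30 mm (distance of any of red_varnish, teal_varnish, white_tub, orange_buffer from where it was at the start of the episode above 0.03 m).
It also fails if it takes over 42 s, if anything falls off the work surface, if the arm or the gripper's body presses on something with over 40 N, if the wrist force passes 120 N, or if a joint passes its speed limit or range.

ROBOT

A 7-joint arm with a two-finger parallel gripper is mounted at the origin on a cart in front of the work surface, level with it; the furniture and walls round the work are solid. World frame = base frame: x ahead of the robot, y to its left, z up, the work surface at z = 0. Lengths are in m, angles in rad, forces in N, time in s.
With the tool pointing down it reaches from about 0.4 to 0.925 m from the base axis. Payload 4.1 kg.
Tool frame: the origin (TCP) lies on the centre line of the jaws, within the pads' length; the fingertips stand 22 mm ahead of it and the grasp point (between the pads) lies 3 mm ahead of it (manip.finger_overhang is the distance from the TCP to the fingertips, in m); z points along the fingers, y is the line along which they close (so a half turn about z gives the same grasp; the last joint's range is limited). The gripper opens to 85 mm and grips with 20 to 120 N. Pads are 22 mm wide; open, the fingers measure 114 mm over their backs; the gripper's body (76 mm by 85 mm) begins 54 mm behind the grasp point. The pads swing forward as they close: fully open they stand 13 mm farther back than shut.
Start: joints at [-1.41, 0.398, 0.045, 1.537, -0.019, 1.207, -0.051], TCP at [0.167, 0.628, 0.253] pointing down, gripper open.
Joint ranges: [-2.82, 2.82], [-0.49, 2.23], [-1.37, 1.46], [0, 2.46], [-1.36, 4.5], [0.23, 2], [-2.94, 2.94]. Speed limits (rad/s): [2.57, 2.57, 3.14, 3.14, 3.14, 3.14, 3.14].

INTERFACE

Orientations are given as [roll, pitch, yaw] about the fixed x, y, z axes, in that order (R = Rz(yaw) Ry(pitch) Rx(roll)).
In Python, from station import manip, viewer gives the robot as it stands.
- The arm moves only by the tool step_arm, never from a script. Its argument "series" is one flat list of numbers, 5 for each row, row after row: the shift along the tool's x, y, z in m, then the turn about the tool's z in rad, then the finger opening in m, from 0 to 0.0854. In form: [x, y, z, roll, grip, x, y, z, roll, grip, ...]. A call has 1 to 10 rows; each row is the pose to reach, as a shift and turn from the pose commanded when the call began, along the tool's axes at that moment; what a row does not reach only later rows make up. A row lasts 1/12 s, in which the tool goes at most 41.7 mm and 7.16 degrees, less where a joint would pass 70% of its speed; a pose out of reach is approached as far as the arm can. A call with a gripper value outside its range is refused whole. The fingers move at their own pace and stop on an object; "force" is the grip in N (left out, the last holds). Time passes only in rows, so rows that repeat a pose let the fingers close. It gives the time, the measured TCP pose, the force, the opening and the grip force at its end, in the units of the state.
- manip.read_state(): the state, without advancing time (a new reading comes with each control period).
- viewer.snapshot(name): name is "scene" or "top"; returns a dict with "pixels" (420x560x3 uint8, red, green, blue), "range_z" (420x560 float32, m along the optical axis (not along the pixel's ray), 0 where there is no reading), "fx", "fy", "cx", "cy" (pixels), "rvec" (rotation vector, rad) and "tvec" (3), from world to camera coordinates, as OpenCV has them. Camera axes: x right, y down, z forward; pixel columns grow to the right and rows downward; lengths in m; the calibration is good to about 2 mm. A picture is of the moment at which its call begins.
- manip.finish_job(): hands the job in; it is judged then, once.
The state is a dict: "time": time; "qpos": joint angles; "qvel": joint speeds; "joint_torque": joint torques, N m; "position": TCP position; "orientation": TCP orientation; "force": force on the tool from outside, world axes, zero at the start; "wrist_torque": the same for the moment, N m; "opening": opening from 0.0 (shut) to 1.0 (fully open); "gripper_force": force on a finger pad.
Only numpy, scipy, OpenCV 4.12 (cv2) and the standard library are available. Lean on these libraries where they do the work, as an engineer would, in place of code of your own. Each camera call takes 0.05 s, during which the arm holds its last target. There are 200 camera calls.

## Working session

There is one attempt and no reset: what is moved stays moved. The work goes in short steps, Python scripts to look and compute and a tool call to move; the robot and the scene stay as the last step left them, time stands still between calls to the robot, and variables do not carry over. Pictures are saved under pics/ and viewed, at most 10 in all, crops included, and the job is handed in when it is done.

Besides the shell and the picture viewer there is one more tool, called after "Request:" as name(argument=value, ...), one argument or row to a line, values as JSON. step_arm: Moves the arm, as the interface text tells. Its arguments: {"type":"object","properties":{"series":{"type":"array"},"force":{"type":"number"}},"required":["series"]}

```bash
mkdir -p pics; cat > h.py <<'E'
import numpy as np, cv2, sys
from station import manip, viewer
def snap(n, f=None):
    s=viewer.snapshot(n)
    if f: cv2.imwrite(f, s["pixels"][:,:,::-1])
    return s
def world(s,u,v,d=None):
    R=cv2.Rodrigues(np.array(s["rvec"],float))[0]; t=np.array(s["tvec"],float).ravel()
    z=s["range_z"][int(round(v)),int(round(u))] if d is None else d
    return R.T@(np.array([(u-s["cx"])/s["fx"]*z,(v-s["cy"])/s["fy"]*z,z])-t)
def pix(s,P):
    R=cv2.Rodrigues(np.array(s["rvec"],float))[0]; t=np.array(s["tvec"],float).ravel()
    c=R@np.array(P)+t; return c[0]/c[2]*s["fx"]+s["cx"], c[1]/c[2]*s["fy"]+s["cy"]
E
python3 - <<'E'
from h import *
import pickle
a=snap("scene","pics/s0.png");b=snap("top","pics/t0.png")
pickle.dump((a,b),open("a.pkl","wb"))
print(manip.read_state())
for s in (a,b):
    R=cv2.Rodrigues(np.array(s["rvec"],float))[0];print(-R.T@np.array(s["tvec"]).ravel())
E
```

```text
{'time': 0.1, 'qpos': array([-1.40997666,  0.39913103,  0.04503946,  1.53776862, -0.01872078,
        1.20691011, -0.05069877]), 'qvel': array([ 0.00057489, -0.00212603,  0.00160145, -0.00475687,  0.00029655,
        0.00044143, -0.00053766]), 'joint_torque': array([ 2.85299269e-03, -4.76267803e+01,  1.36991937e+00, -2.54950476e+01,
        1.19440453e-02,  4.89903468e-03,  1.52353027e-05]), 'position': array([0.16681998, 0.62766837, 0.25235248]), 'orientation': array([-3.13980044e+00,  1.06239294e-04,  2.88187577e+00]), 'force': array([-0.21737978,  0.02155837, -0.39946521]), 'wrist_torque': array([-0.00471944,  0.05869977, -0.05586873]), 'gripper_force': 0.0, 'opening': 1.0008823595618275}
[0.2337828  0.85617863 0.56014916]
[0.47812972 0.18342167 1.50719942]
```

View pics/s0.png

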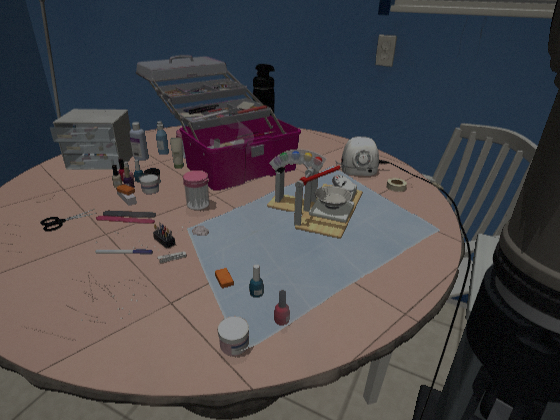

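View pics/t0.png

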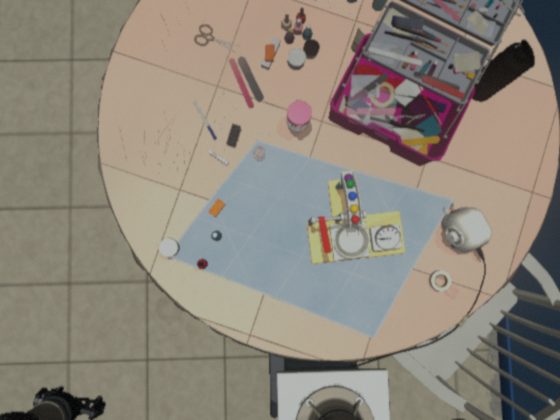

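The scene view shows the stand at about (320,190) with its red lever at (320,174). In the top view the lever is at (325,235), the dish at (351,240), the dial at (387,237), and the bottles, tub and buffer are at the left. I'll enlarge both.

```bash
python3 - <<'E'
from h import *
import pickle
a,b=pickle.load(open("a.pkl","rb"))
c=cv2.resize(b["pixels"][165:275,295:415,::-1],None,fx=5,fy=5,interpolation=cv2.INTER_CUBIC)
cv2.imwrite("pics/t1.png",c)
c=cv2.resize(a["pixels"][140:240,260:380,::-1],None,fx=5,fy=5,interpolation=cv2.INTER_CUBIC)
cv2.imwrite("pics/s1.png",np.clip(c*1.5,0,255).astype(np.uint8))
# red lever points
for n,s in (("s",a),("t",b)):
    p=s["pixels"].astype(int); m=(p[...,0]>120)&(p[...,1]<60)&(p[...,2]<60)
    v,u=np.nonzero(m); P=np.array([world(s,x,y) for x,y in zip(u,v)])
    k=(P[:,2]>.11)&(P[:,2]<.22)&(P[:,0]>.3)&(s["range_z"][v,u]>0); P=P[k]; print(n,len(P))
    if len(P): 
        o=np.argsort(P[:,2]); print(P[o][::max(1,len(P)//14)].round(3))
E
```

```text
s 16
[[ 0.577  0.032  0.137]
 [ 0.581  0.028  0.137]
 [ 0.579  0.034  0.137]
 [ 0.574  0.033  0.138]
 [ 0.578  0.03   0.139]
 [ 0.534  0.023  0.16 ]
 [ 0.569 -0.051  0.16 ]
 [ 0.57  -0.053  0.162]
 [ 0.572 -0.051  0.162]
 [ 0.573 -0.047  0.163]
 [ 0.575 -0.052  0.164]
 [ 0.572 -0.051  0.165]
 [ 0.523  0.018  0.166]
 [ 0.513  0.025  0.173]
 [ 0.502  0.021  0.179]
 [ 0.491  0.025  0.186]]
t 289
[[ 0.573  0.034  0.131]
 [ 0.567  0.032  0.142]
 [ 0.55   0.034  0.15 ]
 [ 0.552  0.026  0.156]
 [ 0.537  0.033  0.161]
 [ 0.537  0.03   0.163]
 [ 0.523  0.031  0.168]
 [ 0.51   0.03   0.174]
 [ 0.502  0.028  0.18 ]
 [ 0.895 -0.346  0.184]
 [ 0.911 -0.317  0.185]
 [ 0.897 -0.326  0.186]
 [ 0.899 -0.334  0.188]
 [ 0.907 -0.323  0.189]
 [ 0.893 -0.338  0.19 ]]
```

View pics/t1.png

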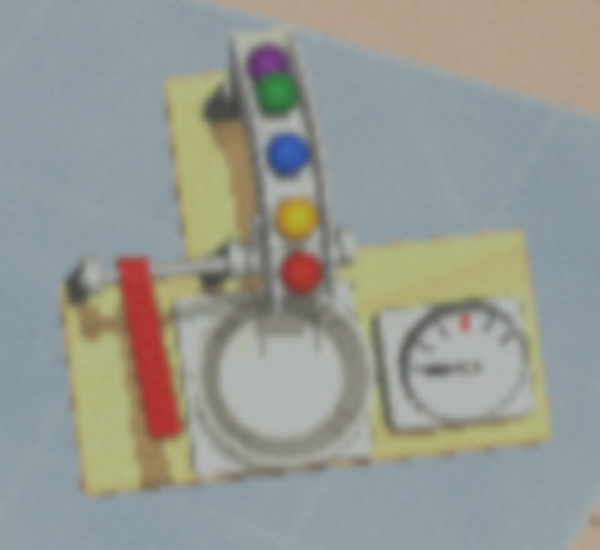

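View pics/s1.png

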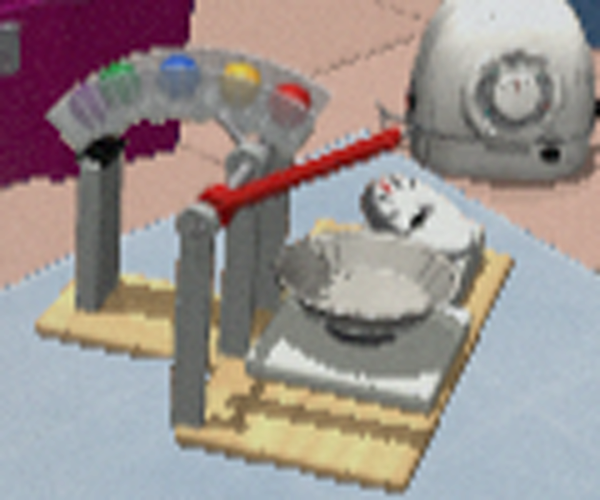

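```bash
python3 - <<'E'
from h import *
import pickle
a,b=pickle.load(open("a.pkl","rb"))
s=b
f=lambda X,Y:(295+(X+.5)/5-.5,165+(Y+.5)/5-.5)
def atz(u,v,z):
    p=world(s,u,v,1.);q=world(s,u,v,2.);return p+(q-p)*(z-p[2])/(q[2]-p[2])
bl=atz(*f(85,495),.012);br=atz(*f(550,440),.012);tr=atz(*f(525,232),.012)
print("board",bl.round(3),br.round(3),tr.round(3))
d=bl-br;print("yaw from front edge",np.arctan2(-d[0],d[1]), np.hypot(*d[:2]))
dish=atz(*f(287,375),.064);print("dish rim",dish.round(3))
p=s["pixels"].astype(int); m=(p[...,0]>110)&(p[...,1]<70)&(p[...,2]<70)
v,u=np.nonzero(m); P=np.array([world(s,x,y) for x,y in zip(u,v)])
P=P[(P[:,2]>.12)&(P[:,2]<.2)&(P[:,1]>.0)&(P[:,1]<.06)&(P[:,0]<.62)]
c=P.mean(0);dr=np.linalg.svd(P-c)[2][0];dr*=-np.sign(dr[0]);print("lever",len(P),c.round(4),dr.round(3),"yaw",np.arctan2(-dr[1],-dr[0]),"slope",np.arcsin(dr[2]))
print(P.min(0),P.max(0))
# pad point at z=.173 on line
print("pad", (c+dr*(.173-c[2])/dr[2]).round(4))
for yaw in (.1,.13,.16):
    x=np.array([np.cos(yaw),np.sin(yaw)]);y=np.array([-x[1],x[0]])
    o=br[:2]+x*.118+y*.160;o2=bl[:2]+x*.118-y*.116
    print(yaw,o,o2,o-x*.066+y*.085)
E
```

```text
board [0.458 0.049 0.012] [ 0.483 -0.222  0.012] [ 0.605 -0.213  0.012]
yaw from front edge 0.09101531688612402 0.27251817372395964
dish rim [ 0.523 -0.062  0.064]
lever 177 [0.5351 0.0269 0.1602] [-0.86  -0.07   0.505] yaw 0.08073580181084812 slope 0.529621342108435
[0.49169651 0.01704927 0.13082919] [0.58336845 0.03554489 0.18817809]
pad [0.5133 0.0251 0.173 ]
0.1 [ 0.58468065 -0.05135424] [ 0.58746558 -0.05458517] [0.51052454 0.02663211]
0.13 [ 0.57950635 -0.04838851] [ 0.59051627 -0.05066938] [0.50304436 0.02733839]
0.16 [ 0.57424541 -0.04557933] [ 0.59344814 -0.04666385] [0.49554637 0.02781999]
```

The enlarged views show the lever running from crop (133,262) to (165,435). All five marbles sit in the cup, and the dish is centred at (287,375). The pad works out to about (0.512, 0.026, 0.173), with stand yaw about 0.09.

Request:
step_arm(
  series=[-0.05,-0.05,0,-0.1,0,-0.09,-0.09,0,-0.2,0,-0.13,-0.13,0,-0.3,0,-0.17,-0.17,0,-0.35,0,-0.21,-0.21,0,-0.35,0,-0.25,-0.25,0,-0.35,0,-0.29,-0.29,0,-0.35,0,-0.33,-0.33,0,-0.35,0,-0.37,-0.37,0,-0.35,0,-0.41,-0.41,0,-0.35,0],
)

```text
time: 0.93
position: [0.3764, 0.2657, 0.2532]
orientation: [3.141, -0.0, -3.051]
force: [0.4, 0.6, 0.6]
opening: -0.0
gripper_force: 0.0
```

```bash
cat > go.py <<'E'
from h import *
s=manip.read_state(); print(s["time"],s["position"].round(4),s["orientation"].round(3),s["force"].round(2),s["opening"],manip.finger_overhang)
from scipy.spatial.transform import Rotation as Ro
R=Ro.from_euler("xyz",s["orientation"]).as_matrix()
T=np.array(eval(sys.argv[1])); print("shift",(R.T@(T-s["position"])).round(4))
E
python3 go.py "[.512,.026,.225]"
```

```text
0.9333 [0.3764 0.2657 0.2532] [ 3.141 -0.    -3.051] [0.35 0.61 0.63] -0.00034703995325160606 0.022
shift [-0.1134 -0.251   0.0281]
```

Request:
step_arm(
  series=[0,0,0,0,0,0,0,0,0,0,0,0,0,0,0],
)

```text
time: 1.18
position: [0.3756, 0.2681, 0.2531]
orientation: [3.141, -0.001, -3.052]
force: [0.3, 0.5, 0.1]
opening: 0.001
gripper_force: 0.0
```

```bash
python3 go.py "[.512,.026,.225]"
```

```text
1.1833 [0.3756 0.2681 0.2531] [ 3.141e+00 -1.000e-03 -3.052e+00] [0.27 0.51 0.1 ] 0.0005740345288061539 0.022
shift [-0.1141 -0.2534  0.0279]
```

Request:
step_arm(
  series=[-0.015,-0.035,0,0,0,-0.03,-0.07,0,0,0,-0.047,-0.105,0,0,0,-0.063,-0.14,0,0,0,-0.08,-0.175,0,0,0,-0.095,-0.21,0.005,0,0,-0.107,-0.235,0.01,0,0,-0.114,-0.253,0.02,0,0,-0.114,-0.253,0.028,0,0,-0.114,-0.253,0.028,0,0],
)

```text
time: 2.02
position: [0.5113, 0.0272, 0.2233]
orientation: [-3.141, -0.004, -3.051]
force: [-0.3, 0.8, -0.4]
opening: 0.0
gripper_force: 0.0
```

Request:
step_arm(
  series=[0,0,0,0,0,0,0,0,0,0],
)

```text
time: 2.18
position: [0.5121, 0.0286, 0.2253]
orientation: [3.141, -0.0, -3.047]
force: [-0.7, -0.1, 0.4]
opening: -0.002
gripper_force: 0.0
```

```bash
python3 - <<'E'
from h import *
print(manip.read_state()["position"])
a=snap("scene");b=snap("top")
f=lambda p,sz:cv2.resize(p[:,:,::-1],sz,interpolation=cv2.INTER_CUBIC)
c=np.hstack([f(a["pixels"][140:240,260:380],(440,366)),f(b["pixels"][165:275,295:415],(360,330))[:, :] if 0 else f(b["pixels"][165:275,295:415],(360,366))])
cv2.imwrite("pics/m1.png",np.clip(c*1.3,0,255).astype(np.uint8))
E
```

```text
[0.51211065 0.02862255 0.22533269]
```

View pics/m1.png

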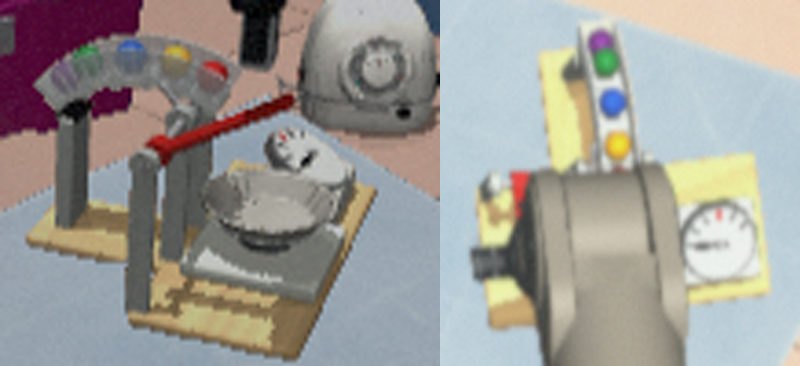

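The fingertips at (258,60) in the left view hang over the lever pad, and the top view shows the dial clear of the arm. I can start pressing down slowly.

Request:
step_arm(
  series=[0,0,0.01,0,0,0,0,0.02,0,0,0,0,0.023,0,0,0,0,0.026,0,0,0,0,0.028,0,0,0,0,0.03,0,0,0,0,0.032,0,0,0,0,0.034,0,0,0,0,0.036,0,0,0,0,0.036,0,0],
)

```text
time: 3.12
position: [0.5124, 0.026, 0.189]
orientation: [-3.142, 0.0, -3.052]
force: [0.5, 0.4, 2.3]
opening: 0.0
gripper_force: 0.8
```

```bash
cat > look.py <<'E'
from h import *
import pickle
st=manip.read_state(); print(st["time"],st["position"].round(4),st["force"].round(2))
a0,b0=pickle.load(open("a.pkl","rb")); a=snap("scene");b=snap("top")
# needle: dark pixels in dial's inner disc
u0,v0=295+464/5,165+367/5
v,u=np.mgrid[0:420,0:560]; g=b["pixels"].sum(2).astype(float)
m=np.hypot(u-u0,v-v0)<8.5; w=np.clip(np.median(g[m])-40-g,0,None)*m
dx,dy=(w*(u-u0)).sum()/w.sum(),(w*(v-v0)).sum()/w.sum()
print("needle dir (0=left, cw+)",np.arctan2(-dy,-dx).round(2),np.hypot(dx,dy).round(1))
# lever slope
p=a["pixels"].astype(int); m=(p[...,0]>90)&(p[...,1]<50)&(p[...,2]<50); m[:140]=0;m[240:]=0;m[:,:260]=0;m[:,380:]=0
# saturated marbles: list colour blobs in region
h=cv2.cvtColor(a["pixels"],cv2.COLOR_RGB2HSV)
for n,(lo,hi) in dict(red=(174,180),yel=(18,28),blu=(108,118),grn=(50,85),pur=(130,160)).items():
    k=(h[...,0]>=lo)&(h[...,0]<=hi)&(h[...,1]>(150 if n in("yel","blu") else 90)); k[:150]=0;k[225:]=0;k[:,:265]=0;k[:,365:]=0
    N,L,S,C=cv2.connectedComponentsWithStats(k.astype(np.uint8)); 
    print(n,[(S[i,4],C[i].round(0).tolist()) for i in range(1,N) if S[i,4]>6])
if len(sys.argv)>1:
    f=lambda p,x,y:cv2.resize(p[:,:,::-1],(x,y),interpolation=cv2.INTER_CUBIC)
    c=np.hstack([f(a["pixels"][140:240,260:380],480,400),f(b["pixels"][218:258,370:402],320,400)])
    cv2.imwrite(sys.argv[1],np.clip(c*1.3,0,255).astype(np.uint8))
E
python3 look.py pics/m2.png
```

```text
3.1167 [0.5124 0.026  0.189 ] [0.54 0.41 2.27]
needle dir (0=left, cw+) 0.11 4.0
red []
yel [(np.int32(8), [310.0, 154.0])]
blu []
grn [(np.int32(12), [284.0, 151.0])]
pur []
```

View pics/m2.png

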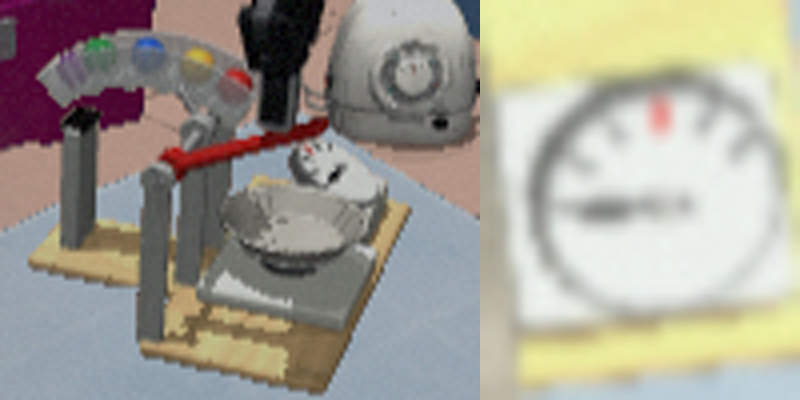

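The fingertips at (278,125) rest on the lever, the cup is tipping, all five marbles are still in it, and the needle reads 0 (pointing left). I'll keep going at 1 mm per row.

Request:
step_arm(
  series=[0,0,0.001,0,0,0,0,0.002,0,0,0,0,0.003,0,0,0,0,0.004,0,0,0,0,0.005,0,0,0,0,0.006,0,0,0,0,0.007,0,0,0,0,0.008,0,0,0,0,0.008,0,0,0,0,0.008,0,0],
)

```text
time: 4.05
position: [0.5123, 0.0261, 0.1812]
orientation: [3.142, -0.0, -3.051]
force: [-1.4, -0.5, 1.7]
opening: -0.001
gripper_force: 0.9
```

```bash
python3 look.py
```

```text
4.05 [0.5123 0.0261 0.1812] [-1.43 -0.49  1.72]
needle dir (0=left, cw+) 0.12 4.0
red []
yel [(np.int32(9), [311.0, 153.0])]
blu []
grn []
pur []
```

Request:
step_arm(
  series=[0,0,0.001,0,0,0,0,0.002,0,0,0,0,0.003,0,0,0,0,0.004,0,0,0,0,0.004,0,0,0,0,0.004,0,0,0,0,0.004,0,0,0,0,0.004,0,0],
)

```text
time: 4.82
position: [0.5123, 0.0261, 0.1773]
orientation: [3.142, -0.0, -3.051]
force: [-1.0, 0.2, 2.1]
opening: -0.003
gripper_force: 0.9
```

```bash
python3 look.py
```

```text
4.8167 [0.5123 0.0261 0.1773] [-1.04  0.16  2.08]
needle dir (0=left, cw+) 0.11 4.0
red []
yel [(np.int32(10), [312.0, 153.0])]
blu []
grn []
pur []
```

Request:
step_arm(
  series=[0,0,0.001,0,0,0,0,0.002,0,0,0,0,0.003,0,0,0,0,0.003,0,0,0,0,0.003,0,0,0,0,0.003,0,0,0,0,0.003,0,0,0,0,0.003,0,0],
)

```text
time: 5.58
position: [0.5124, 0.0261, 0.1743]
orientation: [3.142, 0.0, -3.051]
force: [-0.3, -0.3, 2.6]
opening: 0.0
gripper_force: 1.0
```

```bash
python3 look.py
```

```text
5.5833 [0.5124 0.0261 0.1743] [-0.26 -0.27  2.65]
needle dir (0=left, cw+) 0.68 4.1
red []
yel [(np.int32(9), [312.0, 153.0])]
blu []
grn []
pur []
```

Request:
step_arm(
  series=[0,0,0,0,0,0,0,0,0,0,0,0,0,0,0,0,0,0,0,0,0,0,0.002,0,0,0,0,0.004,0,0,0,0,0.006,0,0,0,0,0.008,0,0,0,0,0.009,0,0,0,0,0.01,0,0],
)

```text
time: 6.52
position: [0.5121, 0.0261, 0.1639]
orientation: [3.142, -0.001, -3.051]
force: [-1.6, -0.6, 2.6]
opening: 0.001
gripper_force: 1.2
```

```bash
python3 look.py
```

```text
6.5167 [0.5121 0.0261 0.1639] [-1.59 -0.56  2.59]
needle dir (0=left, cw+) 0.57 4.3
red []
yel [(np.int32(11), [314.0, 153.0])]
blu []
grn []
pur []
```

Request:
step_arm(
  series=[0,0,0.001,0,0,0,0,0.002,0,0,0,0,0.003,0,0,0,0,0.004,0,0,0,0,0.004,0,0,0,0,0.004,0,0,0,0,0.004,0,0,0,0,0.004,0,0],
)

```text
time: 7.28
position: [0.5124, 0.0261, 0.1603]
orientation: [3.142, 0.0, -3.051]
force: [-0.9, -0.5, 1.5]
opening: -0.002
gripper_force: 1.0
```

```bash
python3 look.py
```

```text
7.2833 [0.5124 0.0261 0.1603] [-0.9  -0.52  1.54]
needle dir (0=left, cw+) 0.57 4.3
red []
yel [(np.int32(10), [315.0, 154.0])]
blu []
grn []
pur []
```

Request:
step_arm(
  series=[0,0,0.001,0,0,0,0,0.002,0,0,0,0,0.003,0,0,0,0,0.003,0,0,0,0,0.003,0,0,0,0,0.003,0,0,0,0,0.003,0,0,0,0,0.003,0,0],
)

```text
time: 8.05
position: [0.5124, 0.0262, 0.1573]
orientation: [3.141, 0.0, -3.051]
force: [-1.0, -0.4, 1.1]
opening: -0.0
gripper_force: 1.0
```

```bash
python3 look.py
```

```text
8.05 [0.5124 0.0262 0.1573] [-0.97 -0.43  1.14]
needle dir (0=left, cw+) 0.58 4.3
red []
yel [(np.int32(12), [316.0, 154.0])]
blu []
grn []
pur []
```

Request:
step_arm(
  series=[0,0,0.001,0,0,0,0,0.002,0,0,0,0,0.003,0,0,0,0,0.003,0,0,0,0,0.003,0,0,0,0,0.003,0,0,0,0,0.003,0,0,0,0,0.003,0,0],
)

```text
time: 8.82
position: [0.5124, 0.0261, 0.1543]
orientation: [3.141, -0.0, -3.051]
force: [-1.1, -0.7, 2.4]
opening: 0.002
gripper_force: 1.0
```

```bash
python3 look.py
```

```text
8.8167 [0.5124 0.0261 0.1543] [-1.06 -0.73  2.45]
needle dir (0=left, cw+) 1.13 4.3
red []
yel [(np.int32(50), [328.0, 197.0])]
blu []
grn []
pur []
```

Request:
step_arm(
  series=[0,0,0,0,0,0,0,0,0,0,0,0,0,0,0,0,0,0,0,0,0,0,0.002,0,0,0,0,0.004,0,0,0,0,0.006,0,0,0,0,0.008,0,0,0,0,0.009,0,0,0,0,0.01,0,0],
)

```text
time: 9.75
position: [0.5127, 0.0262, 0.1442]
orientation: [-3.142, 0.001, -3.051]
force: [-0.9, 0.5, 2.7]
opening: -0.001
gripper_force: 1.4
```

Request:
step_arm(
  series=[0,0,0.001,0,0,0,0,0.002,0,0,0,0,0.003,0,0,0,0,0.003,0,0,0,0,0.003,0,0,0,0,0.003,0,0,0,0,0.003,0,0],
)

```text
time: 10.33
position: [0.5127, 0.0262, 0.1415]
orientation: [3.141, 0.001, -3.051]
force: [0.4, 0.1, 1.5]
opening: 0.0
gripper_force: 1.1
```

```bash
python3 look.py
```

```text
10.3333 [0.5127 0.0262 0.1415] [0.44 0.14 1.46]
needle dir (0=left, cw+) 1.03 3.9
red []
yel [(np.int32(50), [324.0, 197.0])]
blu []
grn []
pur []
```

Request:
step_arm(
  series=[0,0,0.001,0,0,0,0,0.002,0,0,0,0,0.003,0,0,0,0,0.003,0,0,0,0,0.003,0,0,0,0,0.003,0,0,0,0,0.003,0,0,0,0,0.003,0,0],
)

```text
time: 11.1
position: [0.512, 0.0261, 0.1381]
orientation: [3.141, -0.001, -3.051]
force: [1.0, 0.3, 1.1]
opening: 0.003
gripper_force: 1.0
```

```bash
python3 look.py
```

```text
11.1 [0.512  0.0261 0.1381] [0.97 0.32 1.13]
needle dir (0=left, cw+) 1.51 4.3
red []
yel [(np.int32(51), [324.0, 198.0])]
blu [(np.int32(21), [333.0, 200.0])]
grn []
pur []
```

The third marble, the blue one, is in the dish. I'll let the lever come back up gently.

Request:
step_arm(
  series=[0,0,-0.002,0,0,0,0,-0.006,0,0,0,0,-0.011,0,0,0,0,-0.016,0,0,0,0,-0.021,0,0,0,0,-0.026,0,0,0,0,-0.031,0,0,0,0,-0.036,0,0,0,0,-0.041,0,0,0,0,-0.046,0,0],
)

```text
time: 12.03
position: [0.5126, 0.0262, 0.185]
orientation: [3.141, 0.001, -3.051]
force: [0.0, 0.2, -0.0]
opening: -0.002
gripper_force: 0.3
```

Request:
step_arm(
  series=[0,0,-0.004,0,0,0,0,-0.008,0,0,0,0,-0.012,0,0,0,0,-0.016,0,0,0,0,-0.02,0,0,0,0,-0.03,0,0,0,0,-0.04,0,0,0,0,-0.055,0,0,0,0,-0.07,0,0,0,0,-0.07,0,0],
)

```text
time: 12.87
position: [0.5143, 0.0261, 0.2579]
orientation: [3.141, 0.006, -3.052]
force: [0.4, -0.2, 0.1]
opening: 0.001
gripper_force: 0.0
```

Request:
step_arm(
  series=[0,0,0,0,0,0,0,0,0,0,0,0,0,0,0,0,0,0,0,0,0,0,0,0,0,0,0,0,0,0,0,0,0,0,0,0,0,0,0,0],
)

```text
time: 13.53
position: [0.5123, 0.0261, 0.2541]
orientation: [-3.142, -0.0, -3.051]
force: [-0.9, 0.1, -1.2]
opening: 0.002
gripper_force: 0.0
```

```bash
python3 look.py pics/m3.png
```

```text
13.5333 [0.5123 0.0261 0.2541] [-0.86  0.13 -1.22]
needle dir (0=left, cw+) 1.43 4.1
red []
yel [(np.int32(51), [324.0, 198.0])]
blu [(np.int32(48), [334.0, 198.0])]
grn []
pur []
```

View pics/m3.png

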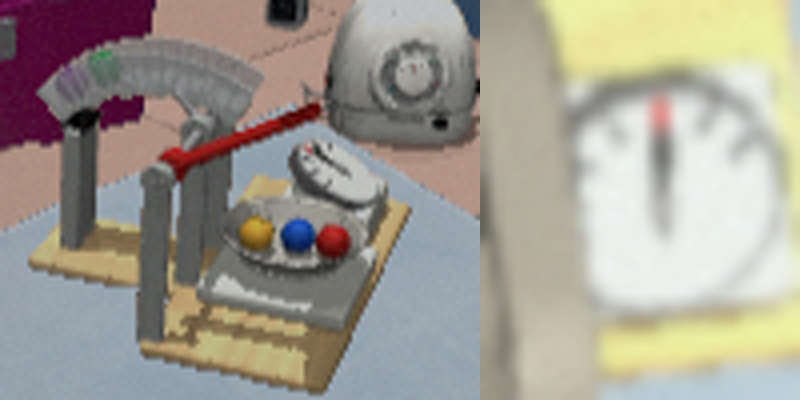

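The yellow, blue and red marbles lie in the dish at (255,235), (297,236) and (333,241). Green and purple are still in the cup, which is back on its stop at (80,120). The needle is at the red mark and the hand is clear.

```bash
python3 -c "
from station import manip
print(manip.finish_job())"
```

```text
the job is handed in; nothing more can be done
None
```

The job is handed in: red, yellow and blue dropped one at a time into the dish, the needle stands at the red mark, and the cup is back at rest with green and purple still in it; no verdict came back when I handed in.

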